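# Refit the knock-box bin and lock it with its knock bar

## Task

Put the knock box back together: slide the steel grounds bin fully home into its frame, against the back stop, then push the knock bar in through the frame and the eyes of the bin until its black knob sits against the end of the guide tube. Leave the other things on the counter where they are.

Things in the scene. Friction and masses are not known exactly. Their poses are not given: they have to be found in the camera images.
- frame: Dark steel frame fixed to the counter. Origin on the counter where the centre of the home bin belongs; x points from its open mouth to the back stop, y from the plain (far) cheek to the guide-tube side, z up. Cheeks 95 mm tall, x -45 to +45 mm, inner faces at y = +-54 mm, 6 mm thick. Back stop 65 mm tall, face at x = +51 mm. No floor: the bin slides on the counter.
- mouth (a point): middle of the frame's open mouth, on the counter (frame x -96 mm). Two flared wings, 60 mm tall, narrow from 146 mm apart here to 108 mm at the cheeks and steer the bin in. Frame, bin and bar are smooth steel (friction about 0.3 between them).
- guide_mouth (a point): centre of the outer end of the square aluminium guide tube on the +y cheek (frame x 0, y +105, z 70 mm). Bore 13.2 mm, outside 23 mm, along y from here to the cheek. The knob's inner face rests against this end when the bar is home.
- far_eye (a point): centre of the eye (round hole, 17 mm) on the outer face of the far cheek: frame x 0, y -60, z 70 mm. The +y cheek has the same eye, in line with the tube.
- bin: Open empty square steel bin, 100 x 100 mm, 95 mm tall, walls 4 mm, 0.3 to 0.65 kg, standing loose before the frame's mouth. Origin at the centre of its underside, z up, x towards the back stop (within 0.1 rad). Each side wall (y = +-48 mm) has a round 17 mm eye at x = 0, 70 mm up. It can be pushed from inside against its front wall (inner face x = +46 mm); home, its origin is the frame's.
- bar: Knock bar: loose steel rod 12 mm thick, 178 mm from tip to knob, tip tapered to 6 mm over 8 mm; black round knob 24 mm across, 14 mm thick; about 0.17 kg. Origin at the tip, y along the axis to the knob. It starts lying in the guide tube, tip about level with the cheek, knob end 130 mm out and drooping a few mm. It slides freely and may roll about its axis.
- knob (a point): centre of the knob's outer end face, on the bar's axis, 192 mm from the tip; push here. With the bar home it is at frame y = +119 mm and the tip stands out 13 mm beyond the far cheek.
- pitcher: steel milk pitcher with a handle, 84 mm across, 105 mm tall; a bystander, leave it alone. Origin at the centre of its underside, z up.
- tamper: steel coffee tamper, 58 mm across, 92 mm tall; a bystander, leave it alone. Origin at the centre of its underside, z up.
- cup: white espresso cup, 72 mm across, 60 mm tall; a bystander, leave it alone. Origin at the centre of its underside, z up.
- cup2: white espresso cup, 72 mm across, 60 mm tall; a bystander, leave it alone. Origin at the centre of its underside, z up.
- sugar_jar: glass jar with a steel cap, 70 mm across, 100 mm tall; a bystander, leave it alone. Origin at the centre of its underside, z up.
- saucer: white saucer, 120 mm across, 18 mm tall; a bystander, leave it alone. Origin at the centre of its underside, z up.
- portafilter: portafilter lying on the counter: steel basket 66 mm across, black handle to its -x, 155 mm from the basket's centre to the handle's end; a bystander, leave it alone. Origin under the basket's centre, z up.
There are look-alikes about, which are no part of the job. What is shaped like the bin but yellow is not meant.

How it is judged (in metres and radians):
On the way:
1. the bin stands fully home in the frame, against the back stop (x of bin in the frame of frame between -0.005 and 0.005 m and y of bin in the frame of frame between -0.006 and 0.006 m and angle between the x axis of bin and the x axis of frame, either way round below 0.08 rad and angle between bin's own z axis and vertical below 0.06 rad), for 0.2 s.
At the end, for the whole second after the job is handed in: Bin upright, at rest and home in the frame (within 5 mm along x, 6 along y, square within 0.08 rad); bar at rest through frame and bin, parallel to the eyes' axis within 0.06 rad, tip within 8 mm of that axis, knob within 6 mm of the guide tube's end (all of step 1 and y of knob in the frame of frame between 0.11 and 0.125 m and angle between the y axis of bar and the y axis of frame, either way round below 0.06 rad and x of bar in the frame of frame between -0.008 and 0.008 m and z of bar in the frame of frame between 0.062 and 0.078 m and linear speed of each of bin, bar below 0.02 m/s); the robot touches nothing.
It fails at once if another thing on the counter is shifted more than 30 mm or tipped over (distance of any of pitcher, tamper, cup, cup2, sugar_jar, saucer, portafilter from where it was at the start of the episode above 0.03 m or angle between any of pitcher, tamper, cup, cup2, sugar_jar, saucer, portafilter's own z axis and vertical above 0.5 rad).
It fails at once if the bin is tipped over (angle between bin's own z axis and vertical above 0.6 rad).
It also fails if it takes over 64 s, if anything falls off the work surface, if the arm or the gripper's body presses on something with over 40 N, if the wrist force passes 120 N, or if a joint passes its speed limit or range.

## Robot

A 6-joint arm with a two-finger parallel gripper is mounted at the origin on the work surface. World frame = base frame: x ahead of the robot, y to its left, z up, the work surface at z = 0. Lengths are in mm, angles in rad, forces in N, time in s.
With the tool pointing down it reaches from about 350 to 925 mm from the base axis. Payload 6.4 kg.
Tool frame: the origin (TCP) lies at the very end of the fingers, on their centre line; the grasp point (between the pads) lies behind it (grasp_offset is the z of the grasp point in the tool frame, in mm); z points along the fingers, y is the line along which they close (so a half turn about z gives the same grasp; the last joint's range is limited). The gripper opens to 94 mm and grips with 3 to 60 N. Pads are 16 mm wide; open, the fingers measure 119 mm over their backs; the gripper's body (75 mm by 177 mm) begins 78 mm behind the grasp point.
Start: joints at [-1.403, 0.245, 1.558, -0, 1.339, -0.174], TCP at [217.874, -612.409, 205.455] pointing down, gripper open.
Joint ranges: [-3.13, 3.13], [-1.02, 2.26], [0.13, 2.54], [-0.95, 4.09], [0.21, 2.88], [-2.74, 2.74]. Speed limits (rad/s): [2.57, 2.57, 3.14, 3.14, 3.14, 3.14].

## Interface

Orientations are given as [roll, pitch, yaw] about the fixed x, y, z axes, in that order (R = Rz(yaw) Ry(pitch) Rx(roll)).
In Python, from workcell import * gives the robot as it stands. The module is installed in compiled form; this text tells all that it offers.
- The arm moves only by the tool arm_command, never from a script. Its argument "steps" is a list of rows, each a list of 7 numbers: the gripper's target within -1 to 1 (fully open at 1, half-way at 0, shut at -1), then the shift along the tool's x, y, z scaled (see below), then the turn, a rotation vector about the tool's x, y, z scaled (see below). A call has 1 to 12 rows; each row shifts and turns the commanded pose from where the row before left it, along the tool's axes as they then stand; what a row does not reach is not made up. The controller multiplies each number of a shift by 0.02 m and each number of a turn by 120 degrees. A row lasts 1/12 s, in which the tool goes at most 41.7 mm and 7.16 degrees, less where a joint would pass 70% of its speed; a pose out of reach is approached as far as the arm can. A call with a number of a shift or a turn outside -1 to 1 is refused whole. A call with a gripper value outside its range is refused whole. The fingers move at their own pace and stop on an object; the grip force is fixed at half the most. Time passes only in rows, so rows that do not move let the fingers close. It gives the time, the measured TCP pose, the force, the opening and the grip force at its end, in the units of the state.
- read_state(): the state, without advancing time (a new reading comes with each control period).
- snapshot(name): name is "scene" or "top" or "wrist"; returns (picture, depth): 480x640x3 uint8, red, green, blue; 480x640 float32, mm along the optical axis (not along the pixel's ray), 0 where there is no reading.
- camera_params(name): a dict with "vfov" (degrees; the focal length in pixels is half the picture's height over the tangent of half this angle, whatever the lens; pixels are square), "cx", "cy" (the principal point, pixels), "R" (3x3) and "t" (3): a world point X has camera coordinates R X + t. Camera axes: x right, y down, z forward; pixel columns grow to the right and rows downward; lengths in mm; the calibration is good to about 2 mm. A picture is of the moment at which its call begins: read the wrist's pose just before it. camera_params takes no time and is no camera call; for the wrist camera it gives the pose at the moment of the call.
- hand_in(): hands the job in; it is judged then, once.
The state is a dict: "clock": time; "joint_positions": joint angles; "qd": joint speeds; "tau": joint torques, N m; "ee_pos": TCP position; "tcp_rot": TCP orientation; "force": force on the tool from outside, world axes, zero at the start; "torque": the same for the moment, N m; "finger_gap": opening from 0.0 (shut) to 1.0 (fully open); "grip_force": force on a finger pad.
Only numpy, scipy, OpenCV 4.12 (cv2) and the standard library are available. Lean on these libraries where they do the work, as an engineer would, in place of code of your own. Each camera call takes 0.05 s, during which the arm holds its last target. There are 200 camera calls.

## Working session

There is one attempt and no reset: what is moved stays moved. The work goes in short steps, Python scripts to look and compute and a tool call to move; the robot and the scene stay as the last step left them, time stands still between calls to the robot, and variables do not carry over. Pictures are saved under pics/ and viewed, at most 10 in all, crops included, and the job is handed in when it is done.

Besides the shell and the picture viewer there is one more tool, called as name(argument=value, ...), one argument or row to a line, values as JSON. arm_command: Moves the arm, as the interface text tells. Its arguments: {"type":"object","properties":{"steps":{"type":"array","items":{"type":"array","items":{"type":"number"}}}},"required":["steps"]}

```bash
mkdir -p pics; cat > h.py <<'E'
from workcell import *
import numpy as np, cv2
def cam(n):
    p=camera_params(n); f=240/np.tan(np.radians(p['vfov'])/2)
    return f,p['cx'],p['cy'],np.array(p['R']),np.array(p['t'])
def pts(n,d,c=None):
    f,cx,cy,R,t=c or cam(n)
    v,u=np.mgrid[0:480,0:640]
    P=np.stack([(u-cx)/f*d,(v-cy)/f*d,d],-1)
    return (P-t)@R   # world
def ray(n,u,v,z,c=None):
    f,cx,cy,R,t=c or cam(n)
    o=-R.T@t; d=R.T@np.array([(u-cx)/f,(v-cy)/f,1]); return o+d*(z-o[2])/d[2]
E
python3 - <<'E'
from h import *
s=read_state();print(s)
for n in('scene','top'):
    im,d=snapshot(n);cv2.imwrite(f'pics/{n}0.png',im[...,::-1]);np.save(n,d);np.save(n+'im',im)
    p=camera_params(n);print(n,p)
E
```

```text
{'clock': 0.0, 'joint_positions': array([-1.40313084e+00,  2.45795455e-01,  1.55895686e+00,  5.36445117e-06,
        1.33870006e+00, -1.74108645e-01]), 'qd': array([-0.00164613, -0.00147601,  0.00056261, -0.00088044, -0.00101578,
       -0.00100758]), 'tau': array([-1.31423025e-03, -4.15839386e+01, -3.14603198e+01,  6.83899177e-02,
        3.32229759e-02, -1.25957440e-04]), 'ee_pos': array([ 217.75712825, -611.82549759,  204.38799283]), 'tcp_rot': array([-3.13976195e+00, -3.27300621e-04,  3.41772590e-01]), 'force': array([-0.22447084,  0.3101597 ,  0.5576869 ]), 'torque': array([-0.00469574,  0.0425735 , -0.01057349]), 'grip_force': 0.0, 'finger_gap': 0.9991796981877201}
scene {'vfov': 42.56624607242932, 'cx': 323.3708475490623, 'cy': 237.5690093914686, 'R': array([[-0.84234026,  0.53836294,  0.02506453],
       [ 0.26757323,  0.4581184 , -0.84766273],
       [-0.46783272, -0.70731384, -0.52994308]]), 't': array([ 493.80631472, -108.79639951, 1738.60263489])}
top {'vfov': 45.73565805403178, 'cx': 324.6053114873213, 'cy': 243.08601523675986, 'R': array([[-0.02172204, -0.99974004,  0.00692827],
       [-0.99655987,  0.02109752, -0.08014568],
       [ 0.07997868, -0.00864537, -0.99675908]]), 't': array([  30.61827076,  602.4599424 , 1147.42557644])}
```

View pics/scene0.png

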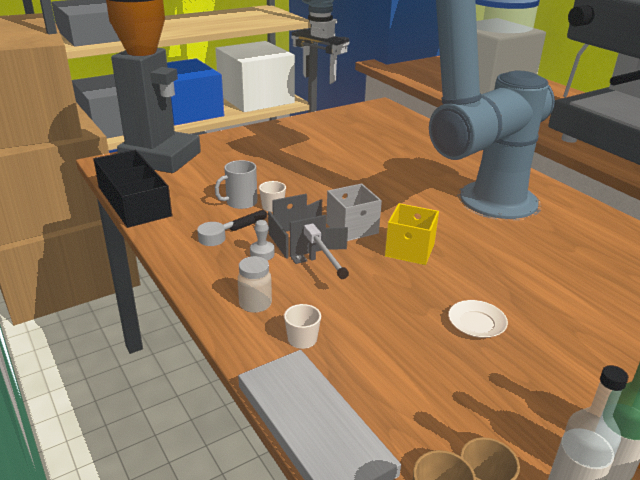

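View pics/top0.png

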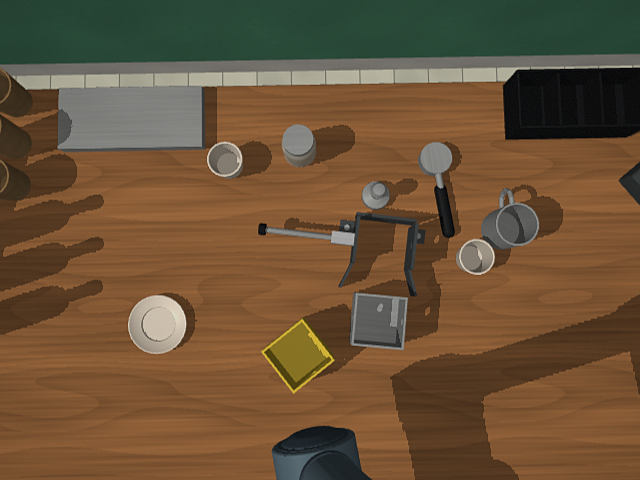

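Scene: grey bin at (353,212) and frame at (305,230), with the bar knob at (343,272). Top: candidates for the bin are the steel one at (379,321) and the yellow look-alike at (298,355). I choose the grey steel one. The frame's mouth opens downward in the image (380,290), and the knob is at (262,229). Next I'll do a close crop and measure.

```bash
python3 - <<'E'
from h import *
im=np.load('topim.npy');d=np.load('top.npy')
cv2.imwrite('pics/crop.png',cv2.resize(im[195:395,245:445,::-1],None,fx=3,fy=3))
P=pts('top',d)
v,u=np.mgrid[0:480,0:640]
z=P[...,2]
print('floor z',np.median(z[400:440,150:250]))
def rect(name,m):
    q=P[m][:,:2].astype(np.float32); print(name,m.sum(),cv2.minAreaRect(q),q.mean(0))
rect('bin rim',(abs(z-95)<8)&(u>340)&(u<420)&(v>285)&(v<355))
rect('cheekL',(abs(z-95)<8)&(u>335)&(u<385)&(v>200)&(v<283))
rect('cheekR',(abs(z-95)<8)&(u>385)&(u<430)&(v>200)&(v<283))
rect('back',(abs(z-65)<6)&(u>355)&(u<425)&(v>205)&(v<226))
rect('tube',(abs(z-81)<5)&(u>325)&(u<358)&(v>225)&(v<250))
m=(z>50)&(u>250)&(u<270)&(v>220)&(v<238);rect('knob',m);print('knob z',np.percentile(z[m],[5,50,95]))
for uu in range(270,332,10):
    col=z[222:245,uu]; k=col.argmax(); print('bar',P[222+k,uu].round(1))
E
```

```text
floor z -0.26706631975871237
bin rim 483 ((444.927978515625, -82.8287353515625), (100.67373657226562, 99.8573989868164), 83.32510375976562) [442.87332 -84.4778 ]
cheekL 156 ((605.5584716796875, -32.38166809082031), (25.398326873779297, 89.87298583984375), 81.9689712524414) [603.3174  -41.44812]
cheekR 177 ((588.3987426757812, -154.75071716308594), (6.822222709655762, 90.6424331665039), 81.81349182128906) [ 588.46313 -154.37413]
back 204 ((649.3726806640625, -106.61907958984375), (119.64263916015625, 7.182712554931641), 82.14594268798828) [ 649.16095 -106.6342 ]
tube 280 ((613.25390625, -12.585929870605469), (55.12804412841797, 35.92591857910156), 81.84307098388672) [607.7914  -16.29244]
knob 118 ((578.1713256835938, 84.96401977539062), (177.273193359375, 24.869720458984375), 47.66226577758789) [626.2402  136.87692]
knob z [62.56995122 69.82840667 75.37620155]
bar [625.4 125.5  71.5]
bar [ 509.3   27.8 1191.8]
bar [626.4  85.9  72.9]
bar [623.9  66.2  73.9]
bar [617.4  46.5  75.3]
bar [615.1  26.9  75.1]
bar [612.6   7.2  76.3]
```

View pics/crop.png

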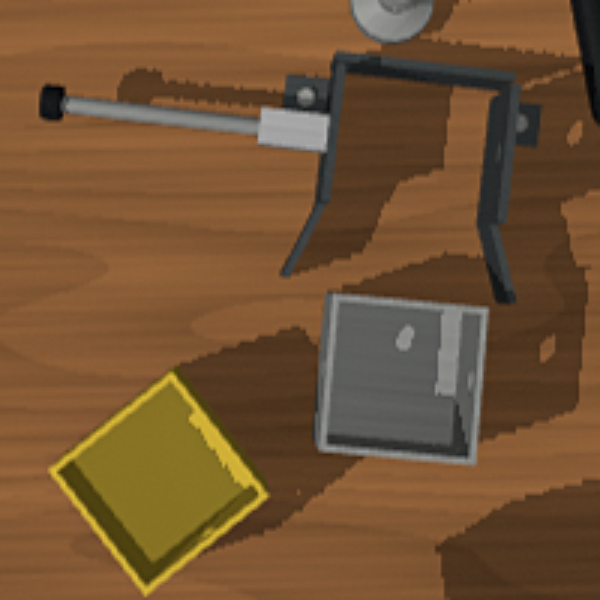

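The crop confirms the choice: open grey bin with eyes, centre (403,378) in the crop, just before the mouth; yellow one at (160,480) is not meant. The frame origin is ≈ (596,-99) with yaw -0.141, and the bin is ≈ (445,-83) with yaw -0.117.

I'll turn the tool to the frame's yaw, half-close the fingers, and travel to above the bin.

arm_command(
  steps=[
    [0, 0, 0, 0, 0, 0, 0.0577],
    [0, 0, 0, 0, 0, 0, 0.0577],
    [0, 0, 0, 0, 0, 0, 0.0577],
    [0, 0, 0, 0, 0, 0, 0.0577],
    [0, 0.3, -1, 0, 0, 0, 0],
    [0, 0.3, -1, 0, 0, 0, 0],
    [0, 0.3, -1, 0, 0, 0, 0],
    [0, 0.3, -1, 0, 0, 0, 0],
    [0, 0.3, -1, 0, 0, 0, 0],
    [0, 0.3, -1, 0, 0, 0, 0],
    [0, 0.3, -1, 0, 0, 0, 0],
    [0, 0.3, -1, 0, 0, 0, 0],
  ],
)

```text
clock: 1.1
ee_pos: [288.2, -459.5, 204.9]
tcp_rot: [-3.141, 0.0, -0.142]
force: [1.0, -0.0, 0.3]
finger_gap: 0.498
grip_force: 0.0
```

arm_command(
  steps=[
    [0, 0.3, -1, 0, 0, 0, 0],
    [0, 0.3, -1, 0, 0, 0, 0],
    [0, 0.3, -1, 0, 0, 0, 0],
    [0, 0.3, -1, 0, 0, 0, 0],
    [0, 0.3, -1, 0, 0, 0, 0],
    [0, 0.3, -1, 0, 0, 0, 0],
    [0, 0.3, -1, 0, 0, 0, 0],
    [0, 0.3, -1, 0, 0, 0, 0],
    [0, 0.3, -1, 0, 0, 0, 0],
    [0, 0.3, -1, 0, 0, 0, 0],
    [0, 0.3, -1, 0, 0, 0, 0],
    [0, 0.3, -1, 0, 0, 0, 0],
  ],
)

```text
clock: 2.1
ee_pos: [393.2, -232.2, 205.1]
tcp_rot: [-3.141, 0.0, -0.142]
force: [-0.2, -0.0, 0.0]
finger_gap: 0.498
grip_force: 0.0
```

arm_command(
  steps=[
    [0, 0.25, -1, 0, 0, 0, 0],
    [0, 0.25, -1, 0, 0, 0, 0],
    [0, 0.25, -1, 0, 0, 0, 0],
    [0, 0.25, -1, 0, 0, 0, 0],
    [0, 0.25, -1, 0, 0, 0, 0],
    [0, 0.25, -1, 0, 0, 0, 0],
    [0, 0.25, -1, 0, 0, 0, 0],
    [0, 0.25, -0.8, 0, 0, 0, 0],
    [0, 0, 0, 0, 0, 0, 0],
    [0, 0, 0, 0, 0, 0, 0],
  ],
)

```text
clock: 2.93
ee_pos: [454.5, -84.2, 205.1]
tcp_rot: [3.141, 0.001, -0.14]
force: [-0.9, -0.8, 0.5]
finger_gap: 0.5
grip_force: 0.0
```

arm_command(
  steps=[
    [0, 0, 0, 1, 0, 0, 0],
    [0, 0, 0, 1, 0, 0, 0],
    [0, 0, 0, 1, 0, 0, 0],
    [0, 0, 0, 1, 0, 0, 0],
    [0, 0, 0, 1, 0, 0, 0],
    [0, 0, 0, 0.7, 0, 0, 0],
    [0, 0, 0, 0.7, 0, 0, 0],
    [0, 0, 0, 0.7, 0, 0, 0],
    [0, 0, 0, 0.7, 0, 0, 0],
    [0, 0, 0, 0.7, 0, 0, 0],
    [0, 0, 0, 0.7, 0, 0, 0],
    [0, 0, 0, 0, 0, 0, 0],
  ],
)

```text
clock: 3.93
ee_pos: [452.2, -84.6, 18.9]
tcp_rot: [-3.14, 0.006, -0.143]
force: [-0.8, 0.5, -0.0]
finger_gap: 0.498
grip_force: 0.0
```

arm_command(
  steps=[
    [0, 0.6, 0, 0, 0, 0, 0],
    [0, 0.6, 0, 0, 0, 0, 0],
    [0, 0.6, 0, 0, 0, 0, 0],
    [0, 0.5, -0.05, 0, 0, 0, 0],
    [0, 0.5, -0.05, 0, 0, 0, 0],
    [0, 0.5, -0.05, 0, 0, 0, 0],
    [0, 0.5, -0.05, 0, 0, 0, 0],
    [0, 0.5, -0.05, 0, 0, 0, 0],
    [0, 0.5, -0.05, 0, 0, 0, 0],
    [0, 0.5, 0, 0, 0, 0, 0],
    [0, 0.5, 0, 0, 0, 0, 0],
    [0, 0.5, 0, 0, 0, 0, 0],
  ],
)

```text
clock: 4.93
ee_pos: [580.8, -96.6, 21.7]
tcp_rot: [3.142, 0.0, -0.142]
force: [-0.7, 0.5, 1.2]
finger_gap: 0.501
grip_force: 0.7
```

arm_command(
  steps=[
    [0, 0.4, 0, 0, 0, 0, 0],
    [0, 0.4, 0, 0, 0, 0, 0],
    [0, 0.4, 0, 0, 0, 0, 0],
    [0, 0.3, 0, 0, 0, 0, 0],
    [0, 0.3, 0, 0, 0, 0, 0],
    [0, 0, 0, 0, 0, 0, 0],
  ],
)

```text
clock: 5.43
ee_pos: [617.3, -101.8, 21.7]
tcp_rot: [3.141, -0.002, -0.142]
force: [0.2, 0.0, 0.2]
finger_gap: 0.499
grip_force: 0.0
```

arm_command(
  steps=[
    [0, 0.3, 0, 0, 0, 0, 0],
    [0, 0.25, 0, 0, 0, 0, 0],
    [0, 0.15, 0, 0, 0, 0, 0],
    [0, 0.1, 0, 0, 0, 0, 0],
    [0, 0, 0, 0, 0, 0, 0],
  ],
)

```text
clock: 5.85
ee_pos: [632.3, -103.8, 21.5]
tcp_rot: [3.142, -0.001, -0.142]
force: [0.1, -0.8, 0.4]
finger_gap: 0.499
grip_force: 0.0
```

```bash
python3 - <<'E'
from h import *
print(read_state()['force'])
im,d=snapshot('scene');cv2.imwrite('pics/s1.png',cv2.resize(im[160:300,220:420,::-1],None,fx=4,fy=4))
E
```

```text
[ 0.12288195 -0.8336457   0.38240795]
```

View pics/s1.png

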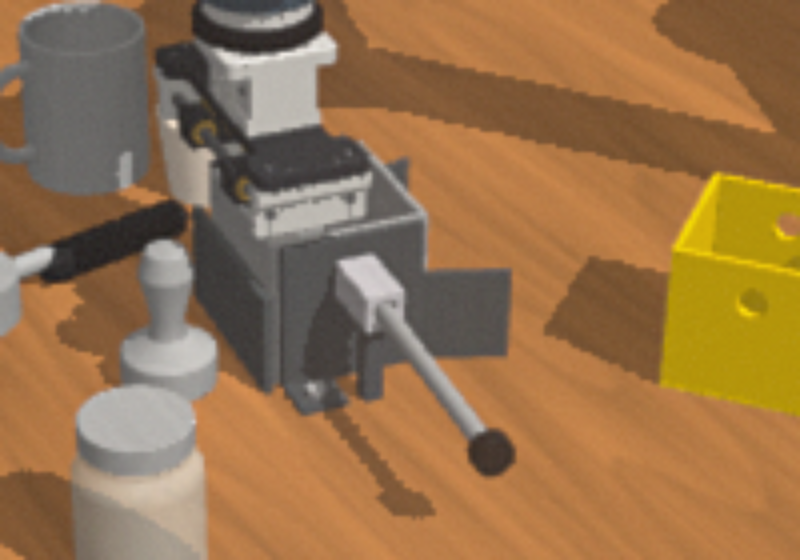

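The bin is in the frame, almost home, with the bar still in its tube and the knob at crop (490,452). I'll push gently until the stop is felt.

arm_command(
  steps=[
    [0, 0.08, 0, 0, 0, 0, 0],
    [0, 0.08, 0, 0, 0, 0, 0],
    [0, 0, 0, 0, 0, 0, 0],
  ],
)

```text
clock: 6.15
ee_pos: [634.5, -104.1, 21.4]
tcp_rot: [-3.142, 0.002, -0.141]
force: [-4.2, 1.3, 1.1]
finger_gap: 0.502
grip_force: 1.8
```

arm_command(
  steps=[
    [0, 0.1, 0, 0, 0, 0, 0],
    [0, 0, 0, 0, 0, 0, 0],
  ],
)

```text
clock: 6.32
ee_pos: [634.3, -103.9, 20.8]
tcp_rot: [-3.141, 0.007, -0.141]
force: [-10.1, 1.0, 5.0]
finger_gap: 0.503
grip_force: 5.2
```

Stop reached: force up, no further travel. Back off and lift out.

arm_command(
  steps=[
    [0, -0.25, 0, 0, 0, 0, 0],
    [0, -0.5, 0, 0, 0, 0, 0],
    [0, -0.5, 0, 0, 0, 0, 0],
    [0, 0, 0, -1, 0, 0, 0],
    [0, 0, 0, -1, 0, 0, 0],
    [0, 0, 0, -1, 0, 0, 0],
    [0, 0, 0, -1, 0, 0, 0],
    [0, 0, 0, -1, 0, 0, 0],
    [0, 0, 0, -1, 0, 0, 0],
    [0, 0, 0, -1, 0, 0, 0],
    [0, 0, 0, -1, 0, 0, 0],
    [-1, 0, 0, 0, 0, 0, 0],
  ],
)

```text
clock: 7.32
ee_pos: [615.2, -101.9, 186.8]
tcp_rot: [3.14, -0.01, -0.142]
force: [0.8, -0.4, 1.3]
finger_gap: 0.456
grip_force: 0.0
```

arm_command(
  steps=[
    [-1, 0, -1, 0, 0, 0, 0],
    [-1, 0, -1, 0, 0, 0, 0],
    [-1, 0, -1, 0, 0, 0, 0],
    [-1, 0, -1, 0, 0, 0, 0],
    [-1, 0, -1, 0, 0, 0, 0],
    [-1, 0, -1, 0, 0, 0, 0],
    [-1, 0, -1, 0, 0, 0, 0],
    [-1, 0, -1, 0, 0, 0, 0],
    [-1, 0, -1, 0, 0, 0, 0],
    [-1, 0, -1, 0, 0, 0, 0],
    [-1, 0, -1, 0, 0, 0, 0],
    [-1, 0, -1, 0, 0, 0, 0],
  ],
)

```text
clock: 8.32
ee_pos: [645.8, 137.7, 179.9]
tcp_rot: [-3.141, 0.001, -0.142]
force: [-0.0, 0.2, -0.1]
finger_gap: 0.006
grip_force: 0.0
```

arm_command(
  steps=[
    [-1, 0, -1, 0, 0, 0, 0],
    [-1, 0, -1, 0, 0, 0, 0],
    [-1, 0, 0, 0, 0, 0, 0],
  ],
)

```text
clock: 8.57
ee_pos: [651.3, 179.2, 180.0]
tcp_rot: [-3.141, 0.001, -0.139]
force: [-0.5, -0.3, 0.3]
finger_gap: 0.005
grip_force: 0.0
```

```bash
python3 - <<'E'
from h import *
im,d=snapshot('top');cv2.imwrite('pics/t2.png',cv2.resize(im[180:310,220:440,::-1],None,fx=3,fy=3))
P=pts('top',d);z=P[...,2];v,u=np.mgrid[0:480,0:640]
g=im.max(2)
O=np.array([596.2,-98.7]);ex=np.array([.990,-.141]);ey=np.array([.141,.990])
F=np.stack([(P[...,:2]-O)@ex,(P[...,:2]-O)@ey],-1)
# bin rim
m=(abs(z-95)<8)&(abs(F[...,0])<62)&(abs(F[...,1])<53)
print('bin',m.sum(),cv2.minAreaRect(F[m].astype(np.float32)))
k=(z>50)&(z<90)&(F[...,1]>200)&(F[...,1]<270)&(abs(F[...,0])<30)&(g<70)
print('knob',k.sum(),F[k].min(0),F[k].max(0),F[k].mean(0),np.percentile(z[k],[5,50,95]))
k2=(g<60)&(u>250)&(u<275)&(v>218)&(v<240)
uu,vv=u[k2],v[k2];print(uu.min(),uu.max(),vv.min(),vv.max())
for a in((uu.min()-.5,(vv.min()+vv.max())/2),(uu.max()+.5,(vv.min()+vv.max())/2)):
    w=ray('top',*a,67)[:2];print('plane67',w,(w-O)@ex,(w-O)@ey)
E
```

```text
bin 484 ((0.8964958190917969, 1.7753562927246094), (100.63499450683594, 100.60022735595703), 89.83446502685547)
knob 61 [-10.52232407 236.06788933] [  6.45818939 250.4020161 ] [ -3.18154633 243.21711995] [66.16462144 72.17837969 75.45376379]
251 274 219 239
plane67 [630.69430842 164.53690109] -2.9670377220824857 265.4682295619393
plane67 [629.69471963 116.93136282] 2.755750279476909 218.19780466360362
```

View pics/t2.png

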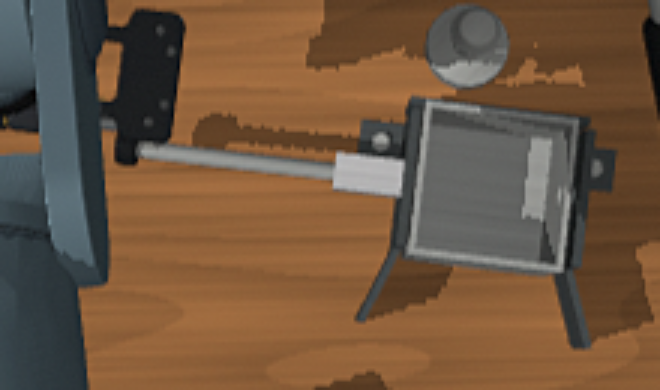

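The bin is home (frame x ≈ +1, y ≈ +2 mm, square) at crop (495,185), and the knob is at crop (127,150), frame (-3, 250, ~65). Next I'll lower the closed fingers just beyond the knob.

arm_command(
  steps=[
    [-1, -0.5, 0, 0, 0, 0, 0],
    [-1, -0.43, 0, 0, 0, 0, 0],
    [-1, 0, 0, 1, 0, 0, 0],
    [-1, 0, 0, 1, 0, 0, 0],
    [-1, 0, 0, 1, 0, 0, 0],
    [-1, 0, 0, 1, 0, 0, 0],
    [-1, 0, 0, 1, 0, 0, 0],
    [-1, 0, 0, 1, 0, 0, 0],
    [-1, 0, 0, 0.5, 0, 0, 0],
    [-1, 0, 0, 0, 0, 0, 0],
  ],
)

```text
clock: 9.45
ee_pos: [630.8, 177.8, 48.2]
tcp_rot: [3.14, 0.005, -0.142]
force: [0.4, -0.1, -0.9]
finger_gap: 0.005
grip_force: 0.0
```

```bash
python3 - <<'E'
from h import *
im,d=snapshot('scene');cv2.imwrite('pics/s2.png',cv2.resize(im[180:320,270:430,::-1],None,fx=4,fy=4))
E
```

```text
(no output)
```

View pics/s2.png

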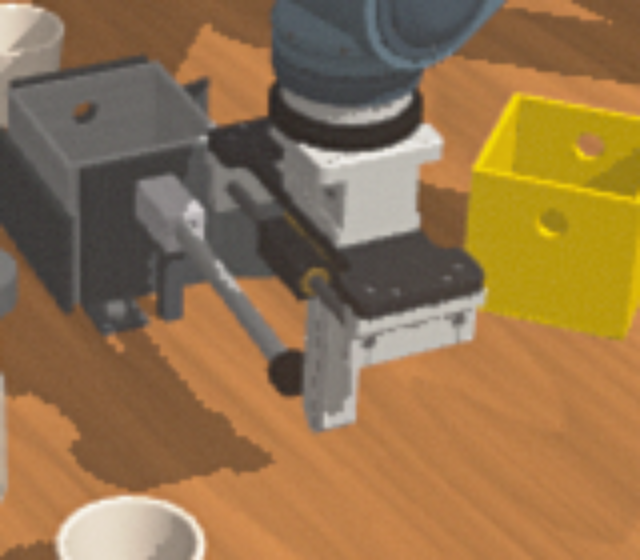

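Fingers stand just beyond the knob (knob at crop (290,372), fingertip (330,425)). Pushing along tool +y.

arm_command(
  steps=[
    [-1, 0.05, 0.4, 0, 0, 0, 0],
    [-1, 0.05, 0.4, 0, 0, 0, 0],
    [-1, 0, 0.4, 0, 0, 0, 0],
    [-1, 0, 0.4, 0, 0, 0, 0],
    [-1, 0, 0.4, 0, 0, 0, 0],
    [-1, 0, 0.4, 0, 0, 0, 0],
    [-1, 0, 0.4, 0, 0, 0, 0],
    [-1, 0, 0.4, 0, 0, 0, 0],
  ],
)

```text
clock: 10.17
ee_pos: [627.8, 115.3, 53.8]
tcp_rot: [-3.14, -0.004, -0.142]
force: [-0.2, 1.6, 1.1]
finger_gap: 0.005
grip_force: 0.9
```

arm_command(
  steps=[
    [-1, 0.02, 0.3, 0, 0, 0, 0],
    [-1, 0.02, 0.3, 0, 0, 0, 0],
    [-1, 0.02, 0.3, 0, 0, 0, 0],
    [-1, 0.02, 0.3, 0, 0, 0, 0],
    [-1, 0.02, 0.3, 0, 0, 0, 0],
    [-1, 0.02, 0.3, 0, 0, 0, 0],
    [-1, 0, 0, 0, 0, 0, 0],
  ],
)

```text
clock: 10.75
ee_pos: [623.4, 78.0, 51.3]
tcp_rot: [3.141, 0.0, -0.143]
force: [0.4, -0.7, 0.2]
finger_gap: 0.006
grip_force: 0.0
```

```bash
python3 - <<'E'
from h import *
im,d=snapshot('scene');cv2.imwrite('pics/s3.png',cv2.resize(im[180:320,270:430,::-1],None,fx=4,fy=4))
E
```

```text
(no output)
```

View pics/s3.png

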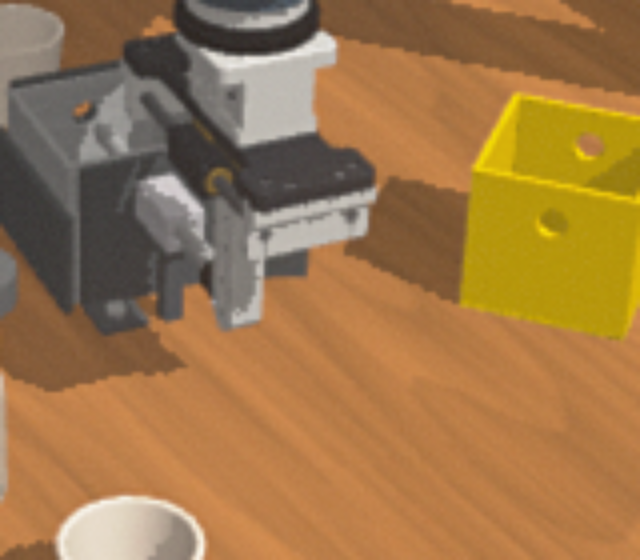

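The bar has entered the bin with its tip at crop (100,130), heading for the far eye at (85,107). I'll continue slowly.

arm_command(
  steps=[
    [-1, -0.02, 0.25, 0, 0, 0, 0],
    [-1, -0.02, 0.25, 0, 0, 0, 0],
    [-1, -0.02, 0.25, 0, 0, 0, 0],
    [-1, -0.02, 0.25, 0, 0, 0, 0],
    [-1, 0, 0.25, 0, 0, 0, 0],
    [-1, 0, 0.25, 0, 0, 0, 0],
    [-1, 0, 0, 0, 0, 0, 0],
  ],
)

```text
clock: 11.38
ee_pos: [617.6, 48.8, 51.5]
tcp_rot: [3.141, 0.0, -0.142]
force: [-0.4, -1.2, 0.1]
finger_gap: 0.006
grip_force: 0.0
```

arm_command(
  steps=[
    [-1, 0, 0.2, 0, 0, 0, 0],
    [-1, 0, 0.2, 0, 0, 0, 0],
    [-1, 0, 0.15, 0, 0, 0, 0],
    [-1, 0, 0.1, 0, 0, 0, 0],
    [-1, 0, 0, 0, 0, 0, 0],
  ],
)

```text
clock: 11.8
ee_pos: [615.8, 36.5, 51.5]
tcp_rot: [3.141, 0.0, -0.142]
force: [0.2, 0.1, -1.1]
finger_gap: 0.006
grip_force: 0.0
```

arm_command(
  steps=[
    [-1, 0, 0.1, 0, 0, 0, 0],
    [-1, 0, 0.1, 0, 0, 0, 0],
    [-1, 0, 0, 0, 0, 0, 0],
  ],
)

```text
clock: 12.05
ee_pos: [615.4, 33.3, 51.4]
tcp_rot: [-3.141, -0.0, -0.142]
force: [1.6, 1.6, -0.6]
finger_gap: 0.003
grip_force: 1.1
```

arm_command(
  steps=[
    [-1, 0, 0.1, 0, 0, 0, 0],
    [-1, 0, 0, 0, 0, 0, 0],
  ],
)

```text
clock: 12.22
ee_pos: [615.4, 33.1, 51.4]
tcp_rot: [-3.137, -0.001, -0.142]
force: [2.7, 8.8, -2.2]
finger_gap: 0.004
grip_force: 4.4
```

Firm stop at the tube's end. I'll back away and check.

arm_command(
  steps=[
    [-1, 0, -0.3, 0, 0, 0, 0],
    [-1, 0, -1, 0, 0, 0, 0],
    [-1, 0, -1, 0, 0, 0, 0],
    [-1, 0, -1, 0, 0, 0, 0],
    [-1, 0, 0, -1, 0, 0, 0],
    [-1, 0, 0, -1, 0, 0, 0],
    [-1, 0, 0, -1, 0, 0, 0],
    [-1, 0, 0, -1, 0, 0, 0],
    [-1, 0, -1, -1, 0, 0, 0],
    [-1, 0, -1, 0, 0, 0, 0],
    [-1, 0, -1, 0, 0, 0, 0],
    [-1, 0, -1, 0, 0, 0, 0],
  ],
)

```text
clock: 13.22
ee_pos: [636.0, 176.1, 152.2]
tcp_rot: [3.141, -0.001, -0.142]
force: [0.1, -0.0, -0.4]
finger_gap: 0.007
grip_force: 0.0
```

```bash
python3 - <<'E'
from h import *
im,d=snapshot('top')
a=cv2.resize(im[190:300,290:440,::-1],(600,440))
P=pts('top',d);z=P[...,2]
g=im.max(2)
O=np.array([596.2,-98.7]);ex=np.array([.990,-.141]);ey=np.array([.141,.990])
F=np.stack([(P[...,:2]-O)@ex,(P[...,:2]-O)@ey],-1)
m=(abs(z-95)<8)&(abs(F[...,0])<62)&(abs(F[...,1])<53)
print('bin',cv2.minAreaRect(F[m].astype(np.float32)))
k=(z>55)&(z<90)&(F[...,1]>95)&(F[...,1]<140)&(abs(F[...,0])<25)
print('tube+knob',F[k].min(0),F[k].max(0)); k&=g<70
print('knob',k.sum(),F[k].min(0),F[k].max(0),z[k].max())
k=(z>55)&(z<85)&(abs(F[...,1])<40)&(abs(F[...,0])<25)
q=F[k]; print('bar',np.polyfit(q[:,1],q[:,0],1),q[:,0].mean(),np.polyfit(q[:,1],z[k],1))
k=(z>50)&(z<85)&(F[...,1]<-61)&(F[...,1]>-90)&(abs(F[...,0])<15)
print('tip',k.sum(),F[k].min(0),F[k].max(0))
im,d=snapshot('scene');b=cv2.resize(im[180:290,260:400,::-1],(560,440))
cv2.imwrite('pics/e.png',cv2.resize(np.hstack([a,b]),(800,304)))
E
```

```text
bin ((0.8355522155761719, 1.6396064758300781), (100.67945861816406, 100.5605697631836), 89.80933380126953)
tube+knob [-12.34760351  95.05934153] [ 11.38189524 119.43185578]
knob 75 [-11.01863663 105.4905017 ] [ 10.16784201 119.10551813] 86.81726415785428
bar [-0.00300738 -0.6670491 ] -0.6675731061393015 [1.14219929e-02 7.32613490e+01]
tip 21 [ -5.23304483 -72.12527497] [  4.9152325  -63.01019443]
```

View pics/e.png

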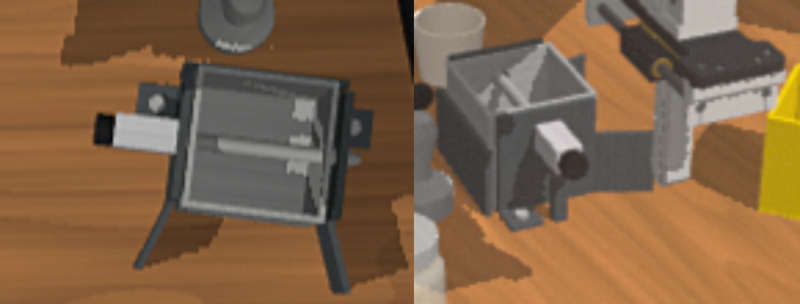

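The picture shows the bin home, with the bar passing through and its tip out past the far cheek (crop (352,160)). The knob sits against the tube end (104,130) at frame y ≈ 119 mm, and the gripper is clear.

```bash
python3 -c "
from workcell import *
print(hand_in())"
```

```text
the job is handed in; nothing more can be done
None
```

The knock box is back together and handed in: my last measurements put the bin within about 2 mm of home and the knob against the guide tube's end (frame y ≈ 119 mm), but `hand_in()` returned no verdict.

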